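# Stir the toppings and hold the paddle slanted over the pan

## Task

Draw the green paddle up out of its holder and use it to stir up the whole tomatoes and olives in the steel-framed black pan, until most of each kind have clearly moved from where they lay (over 2 cm) and at least one has crossed over into the other kind's half, keeping all of them in the pan and your fingers off them. Then lift the paddle clear above the pan's rim, turn it to a slant of about 45 degrees with the blade's lower end over the pan, so that anything clinging to it drops back in, and finish while holding it there, motionless, not letting go. Leave the two sauce bottles and the shaker where they stand.

Things in the scene. Friction and masses are not known exactly. Their poses are not given: they have to be found in the camera images.
- pan: The open black topping pan in a thin steel frame on four short posts, fixed to the counter. Outside 162 (its x) by 176 (its y) by 65 mm high, walls and floor 5 mm thick, so inside 152 by 166 by 60 mm deep; the frame around it measures 186 by 200 mm and is lower than the rim. Origin: centre of its underside, on the counter; z up, its halves meet at y = 0. At the start the tomatoes lie in its +y half and the olives in its -y half; it may stand to the robot's left or right.
- holder: White plastic slot holder, fixed to the counter, in which the paddle stands. Foot plate 90 (x) by 80 (y) by 10 mm high, on it a sleeve 56 by 34 mm, its top 90 mm above the counter. The slot is 36 (x) by 14 (y) mm and 80 mm deep, open at the top. Origin: centre of its underside, z up. It stands on the side of the robot where the pan is not.
- paddle: Loose green plastic stirring paddle, 240 mm long, 63 to 126 g. Flat blade 30 (its x) by 8 (its y) by 100 mm, then a square handle 18 by 18 mm from 100 to 240 mm. At the start it stands upright in the holder, blade down in the slot, its lower end 10 mm above the counter, its x along the holder's x; it is free to be drawn straight up. Origin: middle of the blade's lower end; z runs from the blade to the handle's end.
- paddle_tip (a point): Middle of the blade's lower end (the paddle's origin).
- paddle_grip (a point): Point on the handle's axis 212 mm from the blade's lower end (28 mm below the handle's end): a good place to grip, on either pair of flat sides, from above.
- tomato1: Loose red cherry tomato, ball of 26 mm diameter, 12 g, wet and slippery (it rolls easily), in the pan. Origin: its centre.
- tomato2: Loose red cherry tomato, ball of 26 mm diameter, 12 g, wet and slippery (it rolls easily), in the pan. Origin: its centre.
- tomato3: Loose red cherry tomato, ball of 26 mm diameter, 12 g, wet and slippery (it rolls easily), in the pan. Origin: its centre.
- tomato4: Loose red cherry tomato, ball of 26 mm diameter, 12 g, wet and slippery (it rolls easily), in the pan. Origin: its centre.
- tomato5: Loose red cherry tomato, ball of 26 mm diameter, 12 g, wet and slippery (it rolls easily), in the pan. Origin: its centre.
- olive1: Loose yellow-green olive, 24 mm thick and 28 mm long, 11 g, wet and slippery, in the pan. Origin: its centre.
- olive2: Loose yellow-green olive, 24 mm thick and 28 mm long, 11 g, wet and slippery, in the pan. Origin: its centre.
- olive3: Loose yellow-green olive, 24 mm thick and 28 mm long, 11 g, wet and slippery, in the pan. Origin: its centre.
- olive4: Loose yellow-green olive, 24 mm thick and 28 mm long, 11 g, wet and slippery, in the pan. Origin: its centre.
- olive5: Loose yellow-green olive, 24 mm thick and 28 mm long, 11 g, wet and slippery, in the pan. Origin: its centre.
- sauce_yellow: Bystander: yellow sauce bottle with a white nozzle, 58 mm diameter, 148 mm high, loose. Origin: centre of its underside.
- sauce_orange: Bystander: white sauce bottle with an orange nozzle, 58 mm diameter, 148 mm high, loose. Origin: centre of its underside.
- shaker: Bystander: glass shaker with a steel top, 52 mm diameter, 100 mm high, loose. Origin: centre of its underside.

How it is judged:
By the outcome, as a careful person would: the job done as asked, in the order asked, and still so for the second after the job is handed in, while the arm keeps its last pose, push and grip.
It also fails if it takes over 58 s, if anything falls off the work surface, if the arm or the gripper's body presses on something with over 40 N, if the wrist force passes 120 N, or if a joint passes its speed limit or range.

## Robot

A 6-joint arm with a two-finger parallel gripper is mounted at the origin on the work surface. World frame = base frame: x ahead of the robot, y to its left, z up, the work surface at z = 0. Lengths are in mm, angles in rad, forces in N, time in s.
With the tool pointing down it reaches from about 350 to 975 mm from the base axis. Payload 7.1 kg.
Tool frame: the origin (TCP) lies on the centre line of the jaws, within the pads' length; the fingertips stand 14 mm ahead of it and the grasp point (between the pads) lies 5 mm behind it; x points along the fingers, z is the direction in which the jaws open and shut, and the axes are right-handed (so a half turn about x gives the same grasp; the last joint's range is limited). The gripper opens to 88 mm and grips with 3 to 60 N. Pads are 20 mm wide; open, the fingers measure 115 mm over their backs; the gripper's body (75 mm by 178 mm) begins 61 mm behind the grasp point.
Start: joints at [-1.366, 0.423, 1.63, -0, 1.089, -0.019], TCP at [138.73, -609.392, 236.675] pointing down, gripper open.
Joint ranges: [-3, 3], [-0.9, 2.11], [0.09, 2.58], [-1.31, 4.45], [0.11, 2.69], [-2.54, 2.54]. Speed limits (rad/s): [2.39, 2.39, 3.01, 3.14, 3.14, 3.14].

## Interface

Orientations are given as a rotation vector (axis times angle).
In Python, from workcell import ctrl gives the robot as it stands.
- The arm moves only by the tool servo_tool, never from a script. Its argument "plan" is a list that holds one entry, the list of rows, each a list of 7 numbers: the shift along the tool's x, y, z in cm, then the turn, a rotation vector about the tool's x, y, z in rad, then the finger opening in cm, from 0 to 8.78. A call has 1 to 8 rows; each row is the pose to reach, as a shift and turn from the pose commanded when the call began, along the tool's axes at that moment; what a row does not reach only later rows make up. A row lasts 1/12 s, in which the tool goes at most 41.7 mm and 7.16 degrees, less where a joint would pass 70% of its speed; a pose out of reach is approached as far as the arm can. A call with a gripper value outside its range is refused whole. The fingers move at their own pace and stop on an object; the grip force is fixed at half the most. Time passes only in rows, so rows that repeat a pose let the fingers close. It gives the time, the measured TCP pose, the force and the opening at its end, in the units of the state.
- ctrl.get_obs(): the state, without advancing time (a new reading comes with each control period).
- ctrl.get_image(name): name is "side" or "top" or "wrist"; returns the picture (420x560x3 uint8, red, green, blue); there is no depth.
- ctrl.calibration(name): a dict with "K" (3x3 intrinsics, pixels), "view" (4x4, takes a point from world to camera coordinates). Camera axes: x right, y up, looking along -z (the intrinsics and any distortion apply to the point x, -y, -z); pixel columns grow to the right and rows downward; lengths in mm; the calibration is good to about 2 mm. A picture is of the moment at which its call begins: read the wrist's pose just before it. calibration takes no time and is no camera call; for the wrist camera it gives the pose at the moment of the call.
- ctrl.close_job(): hands the job in, once; it reports no verdict.
The state is a dict: "t": time; "qpos": joint angles; "qvel": joint speeds; "joint_torque": joint torques, N m; "ee_pos": TCP position; "orientation": TCP orientation; "ft_force": force on the tool from outside, world axes, zero at the start; "moment": the same for the moment, N m; "width": finger opening in mm.
Only numpy, scipy, OpenCV 4.12 (cv2) and the standard library are available. Lean on these libraries where they do the work, as an engineer would, in place of code of your own. Each camera call takes 0.05 s, during which the arm holds its last target.

## Working session

There is one attempt and no reset: what is moved stays moved. The work goes in short steps, Python scripts to look and compute and a tool call to move; the robot and the scene stay as the last step left them, time stands still between calls to the robot, and variables do not carry over. Pictures are saved under pics/ and viewed, and the job is handed in when it is done.

Besides the shell and the picture viewer there is one more tool, called after "Call:" by a JSON object that holds its "fn" and its "kwargs", one argument or row to a line. servo_tool: Moves the arm, as the interface text tells. Its arguments: {"type":"object","properties":{"plan":{"type":"array","items":{"type":"array","items":{"type":"array","items":{"type":"number"}}}}},"required":["plan"]}

```bash
mkdir -p pics; ls; python3 - <<'E'
from workcell import ctrl
import cv2,numpy as np
print(ctrl.get_obs())
for n in ("side","top","wrist"):
    c=ctrl.calibration(n); print(n,{k:np.round(v,3).tolist() if not isinstance(v,str) else v for k,v in c.items()})
    im=ctrl.get_image(n); cv2.imwrite(f"pics/{n}0.png",im[:,:,::-1])
E
```

```text
pics
{'t': 0.0, 'qpos': array([-1.36600260e+00,  4.23777246e-01,  1.63071387e+00,  6.89126755e-06,
        1.08859197e+00, -1.90358768e-02]), 'qvel': array([-2.55478944e-05,  4.72251101e-04,  2.31681936e-04,  2.32628192e-04,
        7.38875764e-04,  1.33041541e-03]), 'joint_torque': array([-3.09188828e-03, -5.44631052e+01, -2.73668557e+01,  6.40878431e-02,
        2.27732747e-02, -9.49729861e-05]), 'ee_pos': array([ 138.62246477, -608.87437936,  235.93200855]), 'orientation': array([ 1.04372067,  1.30796908, -1.04212161]), 'ft_force': array([ 0.76258211, -0.04266975, -0.8415791 ]), 'moment': array([-0.03919676, -0.00642682, -0.02140648]), 'width': 87.93210510963974}
side {'K': [[540.555, 0.0, 277.498], [0.0, 540.555, 214.271], [0.0, 0.0, 1.0]], 'view': [[-0.994, -0.109, -0.012, 593.281], [0.057, -0.611, 0.789, -145.833], [-0.093, 0.784, 0.614, -1511.026], [0.0, 0.0, 0.0, 1.0]]}
top {'K': [[512.482, 0.0, 290.075], [0.0, 512.482, 208.135], [0.0, 0.0, 1.0]], 'view': [[-0.003, -1.0, -0.002, 17.495], [0.997, -0.003, 0.071, -625.695], [-0.071, -0.002, 0.997, -1350.38], [0.0, 0.0, 0.0, 1.0]]}
wrist {'K': [[354.112, 0.0, 265.926], [0.0, 354.112, 212.653], [0.0, 0.0, 1.0]], 'view': [[0.222, -0.975, -0.002, -622.702], [0.941, 0.215, -0.262, 32.654], [0.256, 0.056, 0.965, -391.013], [0.0, 0.0, 0.0, 1.0]]}
```

View pics/side0.png

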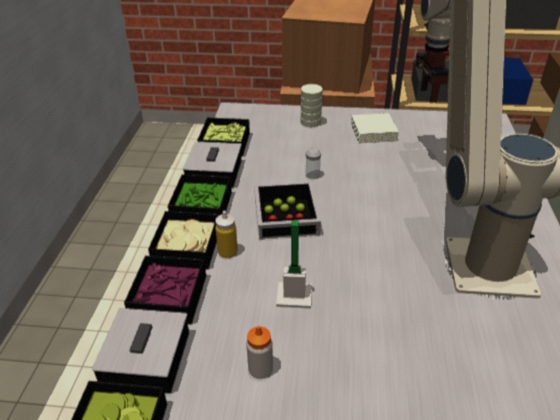

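View pics/top0.png

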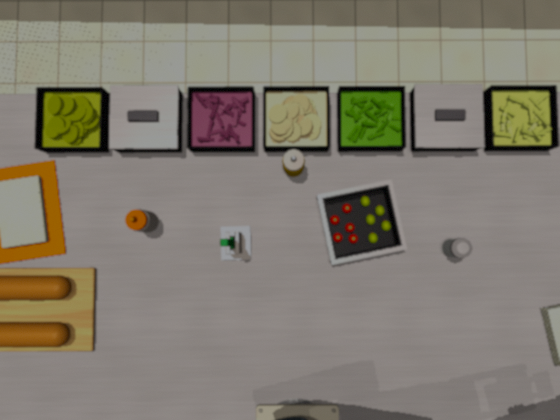

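View pics/wrist0.png

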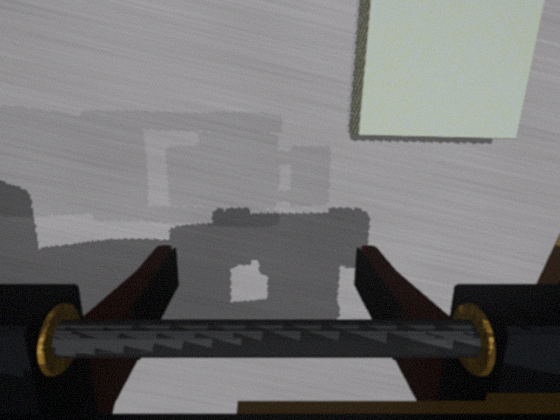

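Side view: paddle and holder at about (294,270), pan at (287,208), yellow bottle at (227,236), orange bottle at (259,352), shaker at (313,164). Top view: holder at (235,242), pan at (361,222), with tomatoes at its left (+y) and olives at its right. I'll measure these next.

```bash
cat > h.py <<'E'
from workcell import ctrl
import cv2,numpy as np
from scipy.spatial.transform import Rotation as R
def cal(n):
    c=ctrl.calibration(n); return np.array(c["K"]),np.array(c["view"]),c
def ray(n,uv,c=None):
    K,V,_=c or cal(n); p=np.linalg.inv(K)@[uv[0],uv[1],1]; d=np.array([p[0],-p[1],-p[2]])
    Rm=V[:3,:3]; return -Rm.T@V[:3,3], Rm.T@d
def onz(n,uv,z,c=None):
    o,d=ray(n,uv,c); return o+d*(z-o[2])/d[2]
def proj(n,P,c=None):
    K,V,_=c or cal(n); q=V[:3,:3]@P+V[:3,3]; q=K@[q[0],-q[1],-q[2]]; return q[:2]/q[2]
def tri(a,b):
    (o1,d1),(o2,d2)=a,b; A=np.stack([d1,-d2],1); s=np.linalg.lstsq(A,o2-o1,rcond=None)[0]
    p,q=o1+s[0]*d1,o2+s[1]*d2; return (p+q)/2,np.linalg.norm(p-q)
E
python3 - <<'E'
from h import *
print(cal("top")[2].keys(), [ (k,v) for k,v in cal("top")[2].items() if k not in("K","view")])
t=cv2.imread("pics/top0.png"); s=cv2.imread("pics/side0.png")
a=cv2.resize(t[170:280,190:300],None,fx=5,fy=5,interpolation=cv2.INTER_CUBIC)
cv2.imwrite("pics/c1.png",a)
a=cv2.resize(t[170:280,305:415],None,fx=5,fy=5,interpolation=cv2.INTER_CUBIC)
cv2.imwrite("pics/c2.png",a)
a=cv2.resize(s[170:310,240:340],None,fx=4,fy=4,interpolation=cv2.INTER_CUBIC)
cv2.imwrite("pics/c3.png",a)
E
```

```text
dict_keys(['K', 'view']) []
```

View pics/c1.png

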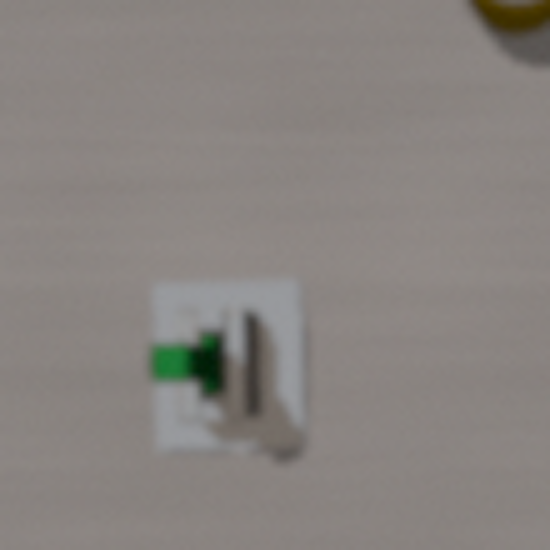

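View pics/c2.png

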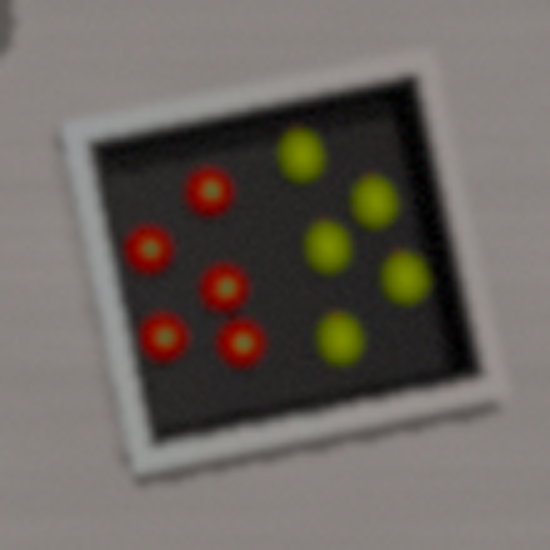

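View pics/c3.png

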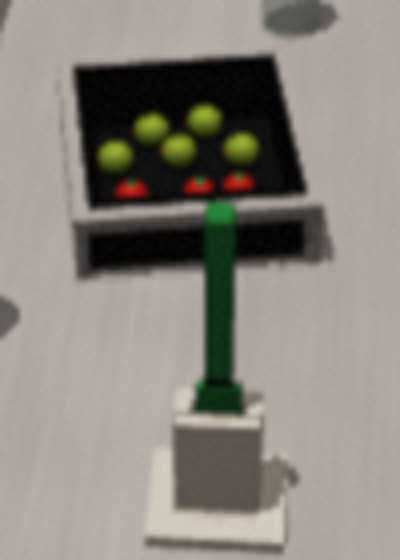

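```bash
python3 - <<'E'
from h import *
t=cv2.imread("pics/top0.png"); s=cv2.imread("pics/side0.png")
# paddle top
p,e=tri(ray("top",(190+170/5-.4,170+363/5-.4)),ray("side",(240+221/4-.4,170+214/4-.4))); print("paddle top tri",p,e, onz("top",(190+170/5-.4,170+363/5-.4),250))
# foot
hsv=cv2.cvtColor(t,cv2.COLOR_BGR2HSV)
for q in [(152,283),(300,280),(305,447),(155,450)]: print("foot",onz("top",(190+q[0]/5-.4,170+q[1]/5-.4),10)[:2].round(1))
print("frame")
f=np.array([(62,125),(433,50),(505,400),(140,478)])/5+[305,170]-.4
for z in (40,50,60):
    P=np.array([onz("top",q,z)[:2] for q in f]); print(z,P.round(1).tolist(),P.mean(0),[np.linalg.norm(P[i]-P[(i+1)%4]).round(1) for i in range(4)])
dark=(t.max(2)<75)[170:280,305:415].astype(np.uint8)
sub=t[170:280,305:415]
fr=(sub.max(2)<100).astype(np.uint8)|((sub.max(2).astype(int)-sub.min(2))>50).astype(np.uint8)
n,l,st,c=cv2.connectedComponentsWithStats(fr); i=1+np.argmax(st[1:,4])
m=(l==i).astype(np.uint8); cn=max(cv2.findContours(m,0,1)[0],key=cv2.contourArea); 
b=cv2.boxPoints(cv2.minAreaRect(cn)); print("dark",b+[305,170],cv2.minAreaRect(cn))
P=np.array([onz("top",q+[305,170],65)[:2] for q in b]); print(P.round(1).tolist(),P.mean(0),[np.linalg.norm(P[i]-P[(i+1)%4]).round(1) for i in range(4)],[np.arctan2(*(P[i]-P[(i+1)%4])[::-1]).round(3) for i in range(4)])
def blobs(mask,z):
    n,l,st,c=cv2.connectedComponentsWithStats(mask.astype(np.uint8))
    return [ (onz("top",c[k],z)[:2].round(1).tolist(),st[k,4]) for k in range(1,n) if st[k,4]>8]
H,S,V=cv2.split(hsv); reg=np.zeros_like(H); reg[175:275,315:410]=1
print("tom",blobs((S>120)&((H<12)|(H>170))&(reg>0),19))
print("oli",blobs((S>120)&(H>22)&(H<45)&(reg>0),18))
for n,q,z in [("orange",(137,219),148),("yellow",(293,156),148),("shaker",(460,246),100)]: print(n,onz("top",q,z).round(0))
E
```

```text
paddle top tri [534.34156767 163.56030296 246.20933917] 0.48027127422531785 [534.08256392 163.04409703 250.        ]
foot [578.4 204.7]
foot [579.8 124.8]
foot [490.1 121.9]
foot [488.7 202.5]
frame
40 [[660.2, -55.9], [699.5, -253.0], [514.3, -287.7], [474.1, -95.6]] [ 587.02277419 -173.05054008] [np.float64(201.0), np.float64(188.4), np.float64(196.3), np.float64(190.3)]
50 [[659.2, -55.4], [698.2, -251.1], [514.4, -285.5], [474.5, -94.8]] [ 586.58781323 -171.67734126] [np.float64(199.5), np.float64(187.0), np.float64(194.8), np.float64(188.9)]
60 [[658.2, -54.9], [697.0, -249.1], [514.5, -283.2], [474.9, -94.0]] [ 586.15285228 -170.30414245] [np.float64(198.0), np.float64(185.6), np.float64(193.4), np.float64(187.5)]
dark [[322.18629265 198.02109337]
 [388.3312912  183.99033165]
 [401.26099396 244.94464111]
 [335.11599731 258.97540283]] ((56.7236442565918, 51.48286819458008), (62.31055450439453, 67.61673736572266), 78.02386474609375)
[[648.8, -68.1], [684.9, -240.5], [526.6, -271.2], [491.0, -100.2]] [ 587.80806683 -169.97137122] [np.float64(176.1), np.float64(161.3), np.float64(174.6), np.float64(161.0)] [np.float64(1.777), np.float64(0.192), np.float64(-1.366), np.float64(-2.941)]
tom [([626.0, -135.1], np.int32(89)), ([595.2, -102.8], np.int32(84)), ([560.0, -147.2], np.int32(178)), ([548.4, -110.6], np.int32(86))]
oli [([645.9, -185.0], np.int32(100)), ([620.0, -224.3], np.int32(96)), ([596.1, -199.0], np.int32(93)), ([579.8, -240.9], np.int32(104)), ([547.1, -204.7], np.int32(94))]
orange [592. 387. 148.]
yellow [745.   8. 148.]
shaker [ 524. -411.  100.]
```

```bash
python3 - <<'E'
from h import *
o=ctrl.get_obs(); M=R.from_rotvec(o["orientation"]).as_matrix(); print(M.round(3), o["t"])
a=0.2;c=np.array([587.8,-170.5]);Rp=np.array([[np.cos(a),-np.sin(a)],[np.sin(a),np.cos(a)]])
for p in [[626.0, -135.1],[595.2, -102.8],[573,-142],[552,-150],[548.4, -110.6],[645.9, -185.0],[620.0, -224.3],[596.1, -199.0],[579.8, -240.9],[547.1, -204.7]]: print((Rp.T@(np.array(p)-c)).round(1))
for n,q in [("t",(305+225/5,170+288/5)),("t",(305+241/5,170+343/5))]: print(Rp.T@(onz("top",np.array(q)-.4,19)[:2]-c))
for tgt in [(560,-200,300),(534,163,300)]: print(M.T@(np.array(tgt)-o["ee_pos"]))
E
```

```text
[[-0.     0.975  0.222]
 [ 0.001  0.222 -0.975]
 [-1.     0.    -0.001]] 0.15
[44.5 27.1]
[20.7 64.9]
[-8.8 30.9]
[-31.   27.2]
[-26.7  66.5]
[ 54.1 -25.8]
[ 20.9 -59.1]
[  2.5 -29.6]
[-21.8 -67.4]
[-46.7 -25.4]
[-7.8986339  28.99286162]
[-38.3690138   26.78378289]
[ -63.52175752  501.61051824 -305.35408208]
[ -63.10384472  556.83071862 -665.07001837]
```

Call:
{"fn": "servo_tool", "kwargs": {
  "plan": [
    [[-6.4,50,-30,0.2,0,0,8.78],[-6.4,50,-30,0.2,0,0,8.78],[-6.4,50,-30,0.2,0,0,8.78],[-6.4,50,-30,0.2,0,0,8.78],[-6.4,50,-30,0.2,0,0,8.78],[-6.4,50,-30,0.2,0,0,8.78],[-6.4,50,-30,0.2,0,0,8.78],[-6.4,50,-30,0.2,0,0,8.78]]
  ]
}}

```text
t: 0.82
ee_pos: [378.9, -378.4, 273.2]
orientation: [1.192, 1.22, -1.192]
ft_force: [0.8, -0.2, -0.1]
width: 87.3
```

```bash
cat >> h.py <<'E'
def rel(P,yaw=None,pos=None,rv=None):
    o=ctrl.get_obs(); M=R.from_rotvec(o["orientation"] if rv is None else rv); p=o["ee_pos"] if pos is None else np.array(pos)
    sh=M.inv().apply(np.array(P)-p)/10; out=sh.round(2).tolist()
    if yaw is not None:
        # tool x down, tool y at world angle yaw
        T=np.array([[0,np.cos(yaw),np.sin(yaw)],[0,np.sin(yaw),-np.cos(yaw)],[-1,0,0]])
        out+=(M.inv()*R.from_matrix(T)).as_rotvec().round(3).tolist()
    return out
E
python3 - <<'E'
from h import *
o=ctrl.get_obs();print(o["qpos"].round(3),o["ee_pos"])
print(rel((534.2,163.2,310),0.02))
E
```

```text
[-0.807  0.249  1.794 -0.     1.099  0.74 ] [ 378.89414357 -378.38464366  273.21416907]
[-3.67, 16.8, -53.78, 0.004, -0.0, 0.0]
```

Call:
{"fn": "servo_tool", "kwargs": {
  "plan": [
    [[-3.7,16.8,-53.8,0,0,0,8.78],[-3.7,16.8,-53.8,0,0,0,8.78],[-3.7,16.8,-53.8,0,0,0,8.78],[-3.7,16.8,-53.8,0,0,0,8.78],[-3.7,16.8,-53.8,0,0,0,8.78],[-3.7,16.8,-53.8,0,0,0,8.78],[-3.7,16.8,-53.8,0,0,0,8.78],[-3.7,16.8,-53.8,0,0,0,8.78]]
  ]
}}

```text
t: 1.48
ee_pos: [469.4, -58.3, 295.1]
orientation: [1.192, 1.22, -1.192]
ft_force: [-0.1, -0.4, -0.6]
width: 87.8
```

```bash
python3 - <<'E'
from h import *
o=ctrl.get_obs();print(o["qpos"].round(3),o["ee_pos"])
print(rel((534.2,163.2,310),0.02))
E
```

```text
[-0.149  0.124  1.896 -0.     1.121  1.398] [469.43494301 -58.2947752  295.07169392]
[-1.49, 7.0, -21.99, 0.004, 0.0, -0.0]
```

Call:
{"fn": "servo_tool", "kwargs": {
  "plan": [
    [[-1.5,7,-22,0,0,0,8.78],[-1.5,7,-22,0,0,0,8.78],[-1.5,7,-22,0,0,0,8.78],[-1.5,7,-22,0,0,0,8.78],[-1.5,7,-22,0,0,0,8.78],[-1.5,7,-22,0,0,0,8.78],[-1.5,7,-22,0,0,0,8.78],[-1.5,7,-22,0,0,0,8.78]]
  ]
}}

```text
t: 2.15
ee_pos: [534.0, 162.2, 309.4]
orientation: [1.189, 1.222, -1.191]
ft_force: [-0.0, -0.3, -0.3]
width: 87.5
```

```bash
python3 - <<'E'
from h import *
o=ctrl.get_obs();print(o["qpos"].round(3),o["qvel"].round(2),o["ee_pos"])
print(rel((534.2,163.2,217),0.02))
for n in ("wrist","side"):
    if n=="wrist": print(proj("wrist",np.array([534.2,163.2,250])))
    cv2.imwrite(f"pics/{n}1.png",ctrl.get_image(n)[:,:,::-1])
E
```

```text
[ 0.274  0.247  1.708 -0.     1.188  1.818] [-0.04 -0.02  0.03 -0.01  0.   -0.01] [533.99381081 162.18857292 309.39122249]
[9.24, 0.03, -0.1, 0.006, 0.0, 0.001]
[266.11270458 234.45367902]
```

View pics/wrist1.png

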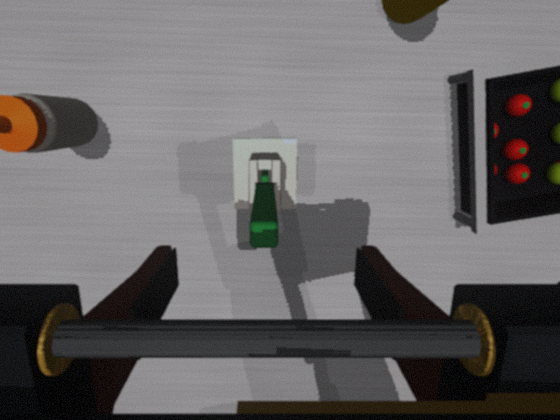

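View pics/side1.png

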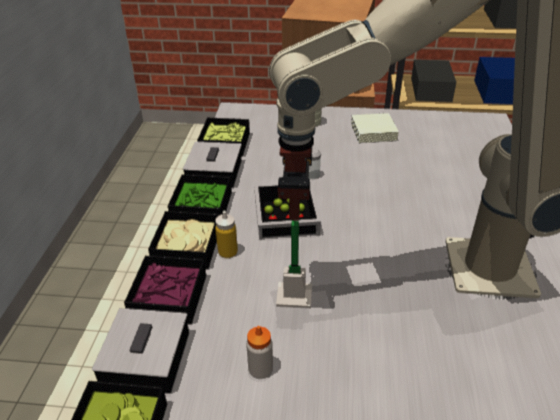

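Wrist view: the handle's top end is at about (264,235), against a predicted (266,234), and centred between the fingers. Descending to grip.

Call:
{"fn": "servo_tool", "kwargs": {
  "plan": [
    [[3,0,-0.1,0,0,0,8.78],[6,0,-0.1,0,0,0,8.78],[8,0,-0.1,0,0,0,8.78],[9.2,0,-0.1,0,0,0,8.78],[9.2,0,-0.1,0,0,0,8.78],[9.2,0,-0.1,0,0,0,4],[9.2,0,-0.1,0,0,0,2],[9.2,0,-0.1,0,0,0,1]]
  ]
}}

```text
t: 2.92
ee_pos: [535.2, 162.2, 219.5]
orientation: [1.194, 1.219, -1.19]
ft_force: [-0.7, -1.3, -0.7]
width: 71.1
```

Call:
{"fn": "servo_tool", "kwargs": {
  "plan": [
    [[0,0,0,0,0,0,0.5],[0,0,0,0,0,0,0],[0,0,0,0,0,0,0],[0,0,0,0,0,0,0]]
  ]
}}

```text
t: 3.25
ee_pos: [534.3, 162.4, 218.2]
orientation: [1.192, 1.22, -1.191]
ft_force: [-0.1, -0.4, -0.2]
width: 44.7
```

Call:
{"fn": "servo_tool", "kwargs": {
  "plan": [
    [[0,0,0,0,0,0,0],[0,0,0,0,0,0,0],[0,0,0,0,0,0,0],[0,0,0,0,0,0,0],[0,0,0,0,0,0,0],[0,0,0,0,0,0,0],[0,0,0,0,0,0,0]]
  ]
}}

```text
t: 3.83
ee_pos: [534.2, 162.3, 217.9]
orientation: [1.192, 1.22, -1.192]
ft_force: [0.1, -0.5, -0.1]
width: 17.5
```

Call:
{"fn": "servo_tool", "kwargs": {
  "plan": [
    [[0,0,0,0,0,0,0],[-0.5,0,0,0,0,0,0],[-2,0,0,0,0,0,0],[-4,0,0,0,0,0,0],[-6,0,0,0,0,0,0],[-8,0,0,0,0,0,0],[-10,0,0,0,0,0,0],[-12,0,0,0,0,0,0]]
  ]
}}

```text
t: 4.5
ee_pos: [533.9, 162.2, 339.0]
orientation: [1.191, 1.221, -1.192]
ft_force: [0.8, -0.0, -0.8]
width: 18.0
```

```bash
python3 - <<'E'
from h import *
o=ctrl.get_obs();print(o["qpos"].round(3),o["ee_pos"],o["width"],o["ft_force"],o["t"])
for n in ("side","wrist"):
    im=ctrl.get_image(n)[:,:,::-1]
    cv2.imwrite(f"pics/{n}2.png",cv2.resize(im[130:330,200:400],None,fx=3,fy=3) if n=="side" else im)
E
```

```text
[ 0.274  0.22   1.674 -0.     1.248  1.821] [533.91888333 162.15336156 339.04122247] 18.02217562487762 [ 0.79141079 -0.03303291 -0.8495949 ] 4.5
```

View pics/side2.png

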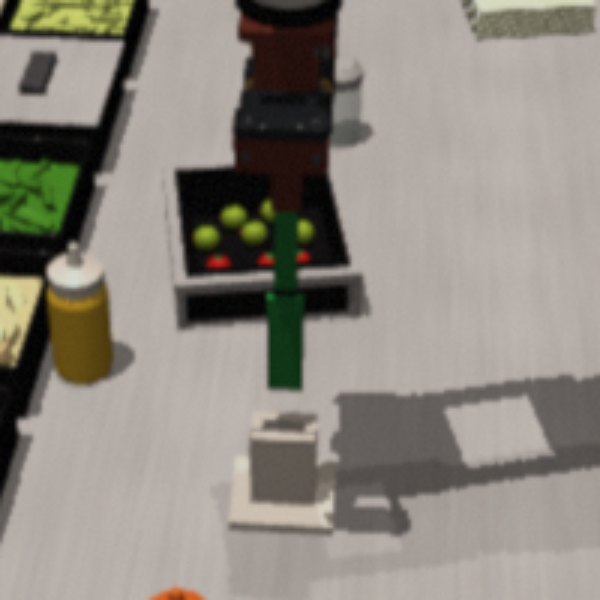

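View pics/wrist2.png

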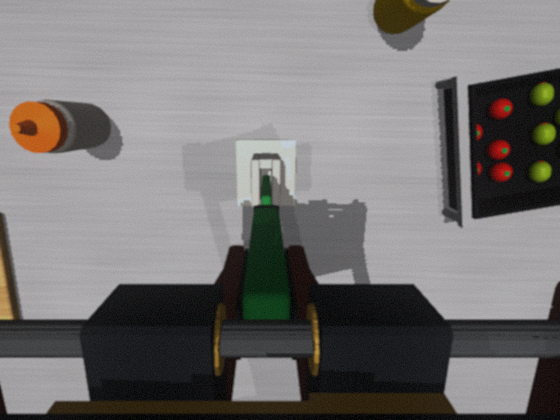

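Paddle is out: the side view shows its blade end at about (295,259), clear of the sleeve. Wrist view shows it straight in the jaws. Carrying it to the pan.

```bash
python3 - <<'E'
from h import *
print(rel((592.7,-169.5,335),0.2))
E
```

```text
[0.61, 4.89, 33.35, -0.176, -0.001, -0.006]
```

Call:
{"fn": "servo_tool", "kwargs": {
  "plan": [
    [[0,0.2,1.5,0,0,0,0],[0,0.7,4.5,-0.04,0,0,0],[0.2,1.2,8,-0.08,0,0,0],[0.2,1.7,11.5,-0.1,0,0,0],[0.4,2.2,15,-0.12,0,0,0],[0.4,2.7,18.5,-0.14,0,0,0],[0.6,3.2,22,-0.16,0,0,0],[0.6,3.7,25.5,-0.176,0,0,0]]
  ]
}}

```text
t: 5.27
ee_pos: [576.5, -93.4, 330.0]
orientation: [1.059, 1.3, -1.061]
ft_force: [-0.5, 0.1, -0.9]
width: 18.0
```

```bash
python3 - <<'E'
from h import *
print(ctrl.get_obs()["qpos"],rel((592.7,-169.5,335),0.2))
E
```

```text
[-1.80958191e-01  2.70361739e-01  1.62791777e+00  1.55240620e-05
  1.24563818e+00  1.18897492e+00] [-0.5, 0.07, 7.78, 0.001, -0.001, 0.002]
```

Call:
{"fn": "servo_tool", "kwargs": {
  "plan": [
    [[-0.1,0,3,0,0,0,0],[-0.2,0,5.5,0,0,0,0],[-0.4,0.1,7,0,0,0,0],[-0.5,0.1,7.8,0,0,0,0],[-0.5,0.1,7.8,0,0,0,0],[-0.5,0.1,7.8,0,0,0,0]]
  ]
}}

```text
t: 5.77
ee_pos: [593.5, -167.3, 336.3]
orientation: [1.061, 1.298, -1.061]
ft_force: [-0.2, 1.0, -1.5]
width: 18.0
```

```bash
python3 - <<'E'
from h import *
o=ctrl.get_obs();print(o["ee_pos"],rel((592.7,-169.5,219),0.2))
for n in ("wrist","side"):
    im=ctrl.get_image(n)[:,:,::-1]
    cv2.imwrite(f"pics/{n}3.png",cv2.resize(im[130:330,200:400],None,fx=3,fy=3) if n=="side" else im)
E
```

```text
[ 593.46375226 -167.28124612  336.3299064 ] [11.73, -0.11, 0.21, -0.0, -0.001, 0.001]
```

View pics/wrist3.png

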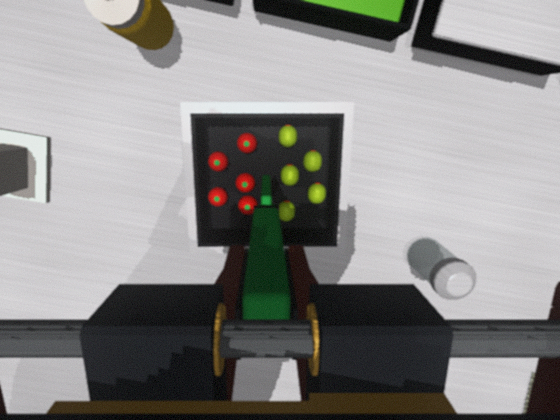

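View pics/side3.png

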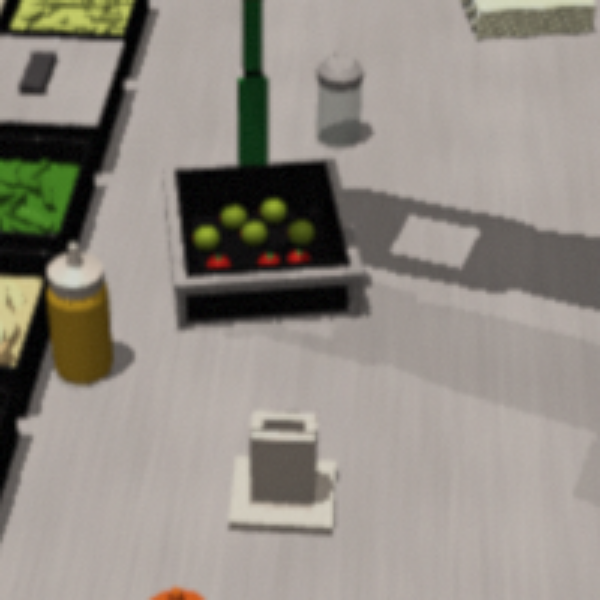

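Call:
{"fn": "servo_tool", "kwargs": {
  "plan": [
    [[1.5,-0.1,0.2,0,0,0,0],[3.5,-0.1,0.2,0,0,0,0],[5.5,-0.1,0.2,0,0,0,0],[7.5,-0.1,0.2,0,0,0,0],[9.5,-0.1,0.2,0,0,0,0],[10.7,-0.1,0.2,0,0,0,0],[11.5,-0.1,0.2,0,0,0,0],[11.5,-0.1,0.2,0,0,0,0]]
  ]
}}

```text
t: 6.53
ee_pos: [592.4, -169.2, 220.4]
orientation: [1.06, 1.3, -1.061]
ft_force: [-0.5, -0.8, -1.3]
width: 18.0
```

```bash
cat >> h.py <<'E'
PC=np.array([587.8,-170.5]);PA=0.2
Rp=np.array([[np.cos(PA),-np.sin(PA)],[np.sin(PA),np.cos(PA)]])
def loc(p): return Rp.T@(np.array(p)[:2]-PC)
def wl(x,y): return Rp@np.array([x,y])+PC
def st():
    o=ctrl.get_obs(); print("t",o["t"],"local",loc(o["ee_pos"]).round(1),"z",o["ee_pos"][2].round(1),"F",o["ft_force"].round(1),"M",o["moment"].round(2),"w",round(o["width"],1))
E
python3 - <<'E'
from h import *
st()
cv2.imwrite("pics/wrist4.png",ctrl.get_image("wrist")[:,:,::-1])
E
```

```text
t 6.5333 local [4.8 0.3] z 220.4 F [-0.5 -0.8 -1.3] M [-0.01  0.    0.02] w 18.0
```

View pics/wrist4.png

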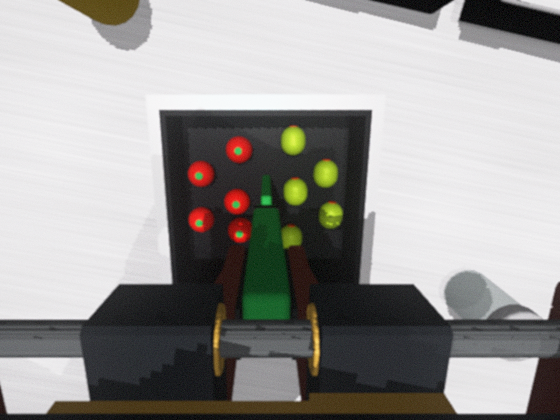

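Call:
{"fn": "servo_tool", "kwargs": {
  "plan": [
    [[0,-0.2,-1,0,0,0,0],[0,-0.4,-2,0,0,0,0],[0,-0.6,-3,0,0,0,0],[0,-0.8,-4,0,0,0,0],[0,-1.6,-4.6,0,0,0,0],[0,-2.6,-4.8,0,0,0,0],[0,-3.6,-4.8,0,0,0,0],[0,-4.6,-4.6,0,0,0,0]]
  ]
}}

```text
t: 7.25
ee_pos: [537.6, -134.2, 222.0]
orientation: [1.06, 1.297, -1.06]
ft_force: [0.2, -0.6, -1.2]
width: 18.0
```

```bash
python3 - <<'E'
from h import *
st()
cv2.imwrite("pics/wrist5.png",ctrl.get_image("wrist")[:,:,::-1])
E
```

```text
t 7.25 local [-42.   45.6] z 222.0 F [ 0.2 -0.6 -1.2] M [0.02 0.04 0.07] w 18.0
```

View pics/wrist5.png

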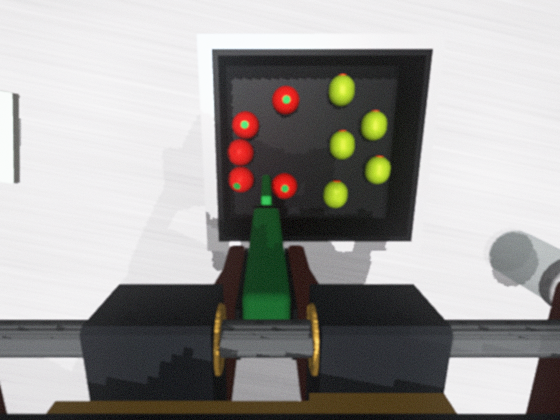

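The first stroke moved one tomato from (236,202) to the side wall at (240,152). Next I sweep across towards the olive half.

Call:
{"fn": "servo_tool", "kwargs": {
  "plan": [
    [[0,0.1,0.8,0,0,0,0],[0,0.1,2,0,0,0,0],[0,0.1,3.2,0,0,0,0],[0,0.1,4.4,0,0,0,0],[0,0.1,5.6,0,0,0,0],[0,0.1,6.8,0,0,0,0],[0,0.1,7.8,0,0,0,0],[0,0.2,8.4,0,0,0,0]]
  ]
}}

```text
t: 7.97
ee_pos: [556.5, -216.0, 221.0]
orientation: [1.064, 1.302, -1.062]
ft_force: [-2.7, 7.1, -0.3]
width: 19.0
```

```bash
python3 - <<'E'
from h import *
st()
cv2.imwrite("pics/wrist6.png",ctrl.get_image("wrist")[:,:,::-1])
E
```

```text
t 7.9667 local [-39.8 -38.4] z 221.0 F [-2.7  7.1 -0.3] M [2.59 0.83 0.03] w 19.0
```

View pics/wrist6.png

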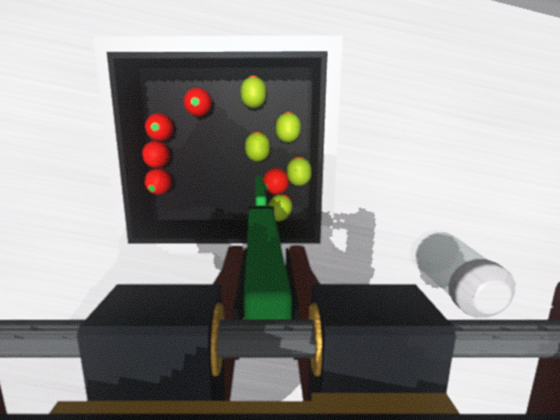

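A 7 N reading and a finger opening of 19.0: the tomato at (275,181) is wedged against the olives. I'll back off and stir along x.

Call:
{"fn": "servo_tool", "kwargs": {
  "plan": [
    [[0,0,-0.8,0,0,0,0],[0,0,-1.6,0,0,0,0],[0,0.5,-1.8,0,0,0,0],[0,1.5,-1.6,0,0,0,0],[0,2.5,-1.4,0,0,0,0],[0,3.5,-1.2,0,0,0,0],[0,4.5,-1.2,0,0,0,0],[0,5.3,-1.2,0,0,0,0]]
  ]
}}

```text
t: 8.68
ee_pos: [608.9, -193.9, 221.9]
orientation: [1.061, 1.296, -1.06]
ft_force: [-0.6, -0.2, -0.7]
width: 18.0
```

```bash
python3 - <<'E'
from h import *
st()
cv2.imwrite("pics/wrist7.png",ctrl.get_image("wrist")[:,:,::-1])
E
```

```text
t 8.6833 local [ 16.  -27.1] z 221.9 F [-0.6 -0.2 -0.7] M [-0.01  0.05 -0.04] w 18.0
```

View pics/wrist7.png

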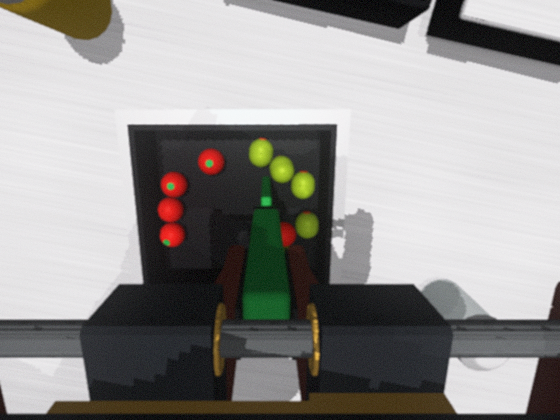

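Call:
{"fn": "servo_tool", "kwargs": {
  "plan": [
    [[0,-0.3,-1,0,0,0,0],[0,-0.4,-2.2,0,0,0,0],[0,-0.4,-3.4,0,0,0,0],[0,-0.4,-4.6,0,0,0,0],[0,-0.3,-5.8,0,0,0,0],[0,-0.2,-7,0,0,0,0],[0,0.8,-7.7,0,0,0,0],[0,2,-7.7,0,0,0,0]]
  ]
}}

```text
t: 9.4
ee_pos: [611.4, -112.4, 222.2]
orientation: [1.06, 1.298, -1.06]
ft_force: [1.0, 0.9, -1.3]
width: 17.9
```

Call:
{"fn": "servo_tool", "kwargs": {
  "plan": [
    [[0,0.8,0,0,0,0,0],[0,1,0.6,0,0,0,0],[0,1,1.7,0,0,0,0],[0,1,2.9,0,0,0,0],[0,1,4.1,0,0,0,0],[0,1,5.3,0,0,0,0]]
  ]
}}

```text
t: 9.9
ee_pos: [631.6, -166.4, 221.8]
orientation: [1.061, 1.297, -1.062]
ft_force: [-0.5, -0.3, -1.3]
width: 17.6
```

```bash
python3 - <<'E'
from h import *
st()
cv2.imwrite("pics/wrist8.png",ctrl.get_image("wrist")[:,:,::-1])
E
```

```text
t 9.9 local [43.7 -4.7] z 221.8 F [-0.5 -0.3 -1.3] M [0.   0.04 0.03] w 17.6
```

View pics/wrist8.png

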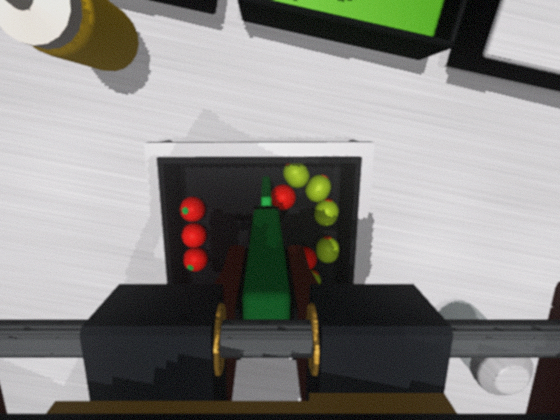

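Two tomatoes, at (284,197) and (309,260), are now in the olive half. Next I push the three tomatoes lined up along the +y wall.

Call:
{"fn": "servo_tool", "kwargs": {
  "plan": [
    [[0,0.4,-1,0,0,0,0],[0,0.8,-2.2,0,0,0,0],[0,0.9,-3.4,0,0,0,0],[0,0.9,-4.6,0,0,0,0],[0,0.9,-5.8,0,0,0,0],[0,0.7,-6.6,0,0,0,0],[0,0,-6.6,0,0,0,0],[0,-0.8,-6.6,0,0,0,0]]
  ]
}}

```text
t: 10.62
ee_pos: [610.3, -100.5, 222.0]
orientation: [1.059, 1.298, -1.059]
ft_force: [-0.2, -0.2, -0.3]
width: 17.5
```

Call:
{"fn": "servo_tool", "kwargs": {
  "plan": [
    [[0,-0.6,0,0,0,0,0],[0,-1.2,0,0,0,0,0],[0,-1.8,0,0,0,0,0],[0,-1.8,0,0,0,0,0]]
  ]
}}

```text
t: 10.95
ee_pos: [592.3, -105.7, 222.1]
orientation: [1.062, 1.296, -1.061]
ft_force: [0.3, 0.0, -1.2]
width: 17.6
```

```bash
python3 - <<'E'
from h import *
st()
cv2.imwrite("pics/wrist9.png",ctrl.get_image("wrist")[:,:,::-1])
E
```

```text
t 10.95 local [17.3 62.6] z 222.1 F [ 0.3  0.  -1.2] M [ 0.04 -0.1  -0.02] w 17.6
```

View pics/wrist9.png

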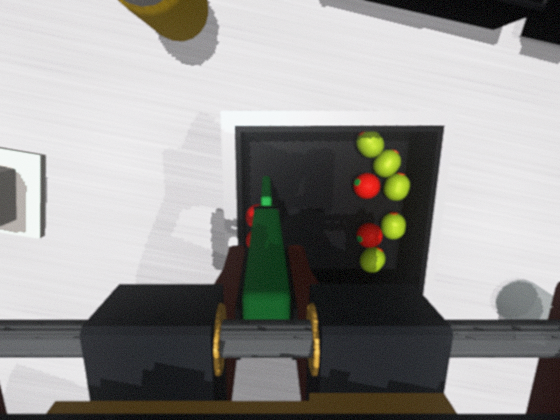

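```bash
python3 - <<'E'
from h import *
for q in [(370,144),(387,163),(397,187),(393,226),(373,260),(367,186),(370,236),(252,216),(251,240)]: print(q,loc(onz("wrist",q,18)).round(0))
E
```

```text
(370, 144) [ 63. -38.]
(387, 163) [ 44. -56.]
(397, 187) [ 20. -68.]
(393, 226) [-21. -68.]
(373, 260) [-59. -50.]
(367, 186) [ 21. -38.]
(370, 236) [-32. -45.]
(252, 216) [-10.  79.]
(251, 240) [-37.  80.]
```

Olives sit along the -y wall, several of them little moved. I'll turn the blade 90° in the free middle so that its wide face sweeps along the pan's x.

Call:
{"fn": "servo_tool", "kwargs": {
  "plan": [
    [[0,-0.2,1,0,0,0,0],[0,-0.5,2.2,-0.1,0,0,0],[0,-0.9,3.4,-0.2,0,0,0],[0,-1.3,4.4,-0.32,0,0,0],[0,-1.7,5.2,-0.44,0,0,0],[0,-1.9,5.7,-0.56,0,0,0],[0,-2,5.8,-0.68,0,0,0],[0,-2,5.8,-0.8,0,0,0]]
  ]
}}

```text
t: 11.67
ee_pos: [585.1, -167.1, 221.7]
orientation: [0.443, 1.525, -0.444]
ft_force: [0.1, 0.5, -0.5]
width: 17.9
```

Call:
{"fn": "servo_tool", "kwargs": {
  "plan": [
    [[0,0,0,-0.12,0,0,0],[0,0,0,-0.24,0,0,0],[0,0,0,-0.36,0,0,0],[0,0,0,-0.48,0,0,0],[0,0,0,-0.6,0,0,0],[0,0,0,-0.72,0,0,0],[0,0,0,-0.77,0,0,0]]
  ]
}}

```text
t: 12.25
ee_pos: [585.3, -166.6, 221.8]
orientation: [-0.161, 1.565, 0.161]
ft_force: [-0.2, 0.4, -1.4]
width: 17.8
```

```bash
python3 - <<'E'
from h import *
st(); o=ctrl.get_obs();print(o["qpos"].round(2),rel((*wl(-3,5),221),PA+np.pi/2))
cv2.imwrite("pics/wrist10.png",ctrl.get_image("wrist")[:,:,::-1])
E
```

```text
t 12.25 local [-1.7  4.4] z 221.8 F [-0.2  0.4 -1.4] M [-0.02 -0.14 -0.04] w 17.8
[-0.3   0.42  1.68 -0.    1.05 -0.5 ] [0.08, 0.07, -0.13, 0.005, -0.0, 0.0]
```

View pics/wrist10.png

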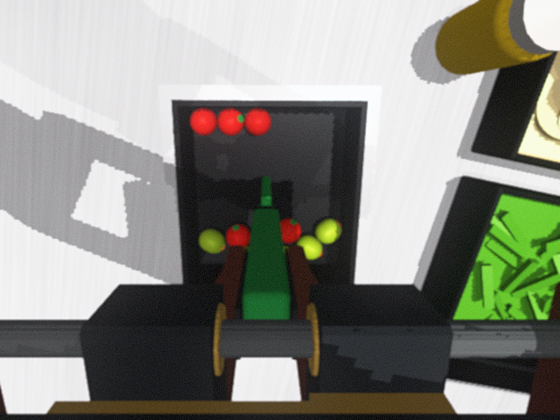

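Call:
{"fn": "servo_tool", "kwargs": {
  "plan": [
    [[0,-1,-0.2,0,0,0,0],[0,-2.2,-0.2,0,0,0,0],[0,-3.4,-0.2,0,0,0,0],[0,-4.6,-0.2,0,0,0,0],[0,-5.4,-0.2,0,0,0,0],[0,-5.5,0.6,0,0,0,0],[0,-5.5,1.6,0,0,0,0],[0,-5.5,2.4,0,0,0,0]]
  ]
}}

```text
t: 12.97
ee_pos: [620.7, -214.7, 221.9]
orientation: [-0.156, 1.565, 0.156]
ft_force: [0.2, 0.4, -1.3]
width: 17.9
```

```bash
python3 - <<'E'
from h import *
st()
for n in ("wrist","top"):
    im=ctrl.get_image(n)[:,:,::-1]
    cv2.imwrite(f"pics/{n}11.png",cv2.resize(im[170:280,305:415],None,fx=4,fy=4) if n=="top" else im)
E
```

```text
t 12.9667 local [ 23.4 -49.9] z 221.9 F [ 0.2  0.4 -1.3] M [-0.01 -0.1   0.02] w 17.9
```

View pics/wrist11.png

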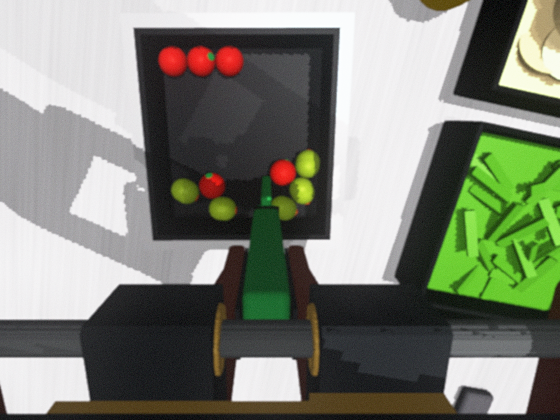

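View pics/top11.png

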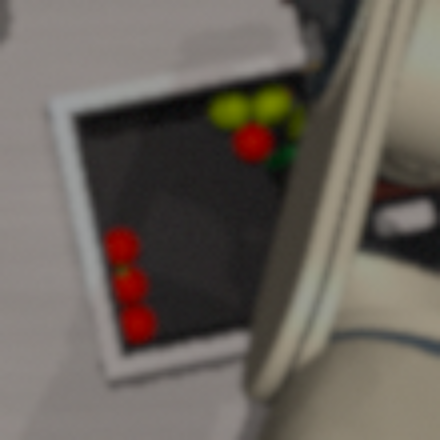

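Call:
{"fn": "servo_tool", "kwargs": {
  "plan": [
    [[0,0,-0.8,0,0,0,0],[0,-0.2,-1.8,0,0,0,0],[0,-0.4,-2.8,0,0,0,0],[0,-0.5,-3.6,0,0,0,0],[0,-0.5,-4.2,0,0,0,0],[0,-0.5,-4.6,0,0,0,0]]
  ]
}}

```text
t: 13.57
ee_pos: [574.2, -229.3, 222.2]
orientation: [-0.156, 1.565, 0.156]
ft_force: [0.3, 0.0, -1.9]
width: 17.6
```

```bash
python3 - <<'E'
from h import *
st()
for n in ("wrist",):
    im=ctrl.get_image(n)[:,:,::-1]
    cv2.imwrite(f"pics/{n}12.png",im)
E
```

```text
t 13.5667 local [-25.  -54.9] z 222.2 F [ 0.3  0.  -1.9] M [-0.04 -0.1  -0.02] w 17.6
```

View pics/wrist12.png

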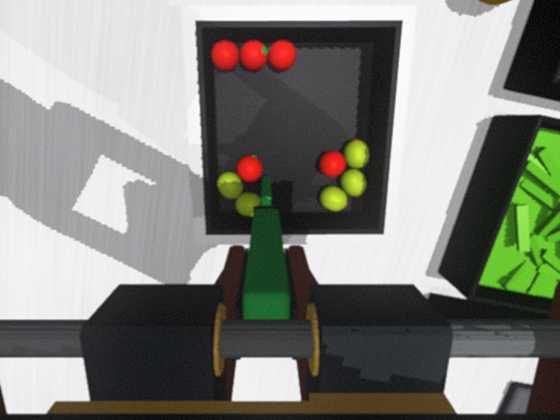

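```bash
python3 - <<'E'
from h import *
for q in [(356,153),(353,182),(333,199),(248,204),(230,185),(332,163),(249,168),(226,54),(254,54),(283,54)]: print(q,loc(onz("wrist",q,18)).round(0))
for x,y in [(-76,-83),(76,-83),(76,83),(-76,83)]: print(proj("wrist",np.array([*wl(x,y),65])).round(0))
E
```

```text
(356, 153) [ 63. -17.]
(353, 182) [ 62. -46.]
(333, 199) [ 42. -63.]
(248, 204) [-44. -68.]
(230, 185) [-62. -49.]
(332, 163) [ 40. -27.]
(249, 168) [-43. -31.]
(226, 54) [-62.  74.]
(254, 54) [-37.  74.]
(283, 54) [-10.  74.]
[211. 232.]
[378. 232.]
[396.  31.]
[202.  31.]
```

Call:
{"fn": "servo_tool", "kwargs": {
  "plan": [
    [[0,0.4,0.6,0,0,0,0],[0,0.6,1.4,-0.12,0,0,0],[0,0.6,2,-0.24,0,0,0],[0,0.4,2.4,-0.36,0,0,0],[0,0.2,2.6,-0.48,0,0,0],[0,0,2.6,-0.6,0,0,0],[0,-0.4,2.6,-0.72,0,0,0],[0,-0.8,2.8,-0.785,0,0,0]]
  ]
}}

```text
t: 14.28
ee_pos: [605.1, -230.7, 221.8]
orientation: [-0.772, 1.429, 0.772]
ft_force: [-0.1, -0.9, -2.1]
width: 17.9
```

```bash
python3 - <<'E'
from h import *
st(); print(rel((*wl(30,-62),221.5),PA+3*np.pi/4))
print(rel((*wl(40,-50),221.5)),rel((*wl(35,35),221.5)))
E
```

```text
t 14.2833 local [  4.9 -62.4] z 221.8 F [-0.1 -0.9 -2.1] M [ 0.03 -0.18  0.04] w 17.9
[0.03, -1.75, 1.79, 0.005, 0.0, 0.0]
[0.03, -1.62, 3.35] [0.03, 4.72, 9.04]
```

Call:
{"fn": "servo_tool", "kwargs": {
  "plan": [
    [[0,-0.7,0.7,0,0,0,0],[0,-1.4,1.4,0,0,0,0],[0,-1.8,2.2,0,0,0,0],[0,-1.6,3,0,0,0,0],[0,-1,3.7,0,0,0,0],[0,-0.2,4.5,0,0,0,0],[0,0.6,5.2,0,0,0,0],[0,1.4,5.9,0,0,0,0]]
  ]
}}

```text
t: 14.95
ee_pos: [624.7, -172.7, 221.8]
orientation: [-0.767, 1.431, 0.768]
ft_force: [0.8, 0.2, -0.9]
width: 17.9
```

```bash
python3 - <<'E'
from h import *
st()
for n in ("wrist",):
    im=ctrl.get_image(n)[:,:,::-1]
    cv2.imwrite(f"pics/{n}13.png",im)
E
```

```text
t 14.95 local [35.7 -9.5] z 221.8 F [ 0.8  0.2 -0.9] M [-0.02 -0.15 -0.03] w 17.9
```

View pics/wrist13.png

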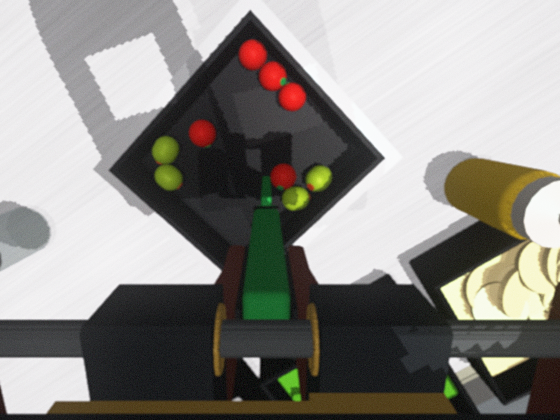

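Call:
{"fn": "servo_tool", "kwargs": {
  "plan": [
    [[0,0.8,0.7,0,0,0,0],[0,1.7,1.4,0,0,0,0],[0,2.6,2.1,0,0,0,0],[0,3.5,2.7,0,0,0,0],[0,4.2,3,0,0,0,0]]
  ]
}}

```text
t: 15.42
ee_pos: [606.5, -124.6, 221.9]
orientation: [-0.767, 1.431, 0.768]
ft_force: [0.2, -0.2, -0.7]
width: 18.2
```

```bash
python3 - <<'E'
from h import *
st()
for n in ("wrist",):
    im=ctrl.get_image(n)[:,:,::-1]
    cv2.imwrite(f"pics/{n}14.png",im)
E
```

```text
t 15.4167 local [27.4 41.3] z 221.9 F [ 0.2 -0.2 -0.7] M [ 0.1  -0.17  0.02] w 18.2
```

View pics/wrist14.png

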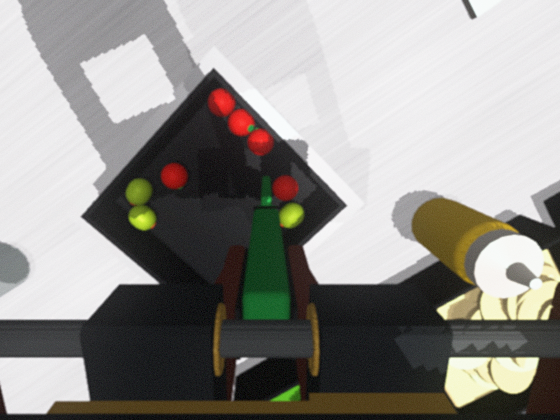

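An olive at (292,216) and a tomato at (285,188) went into the tomato half. Now a mirrored scoop for the pair at (139,191) and (142,217).

Call:
{"fn": "servo_tool", "kwargs": {
  "plan": [
    [[0,-0.3,-0.8,0.06,0,0,0],[0,-0.7,-1.9,0.18,0,0,0],[0,-1.1,-2.9,0.3,0,0,0],[0,-1.4,-3.9,0.42,0,0,0],[0,-1.7,-4.8,0.54,0,0,0],[0,-2.1,-5.6,0.66,0,0,0],[0,-2.5,-6.3,0.78,0,0,0],[0,-2.8,-6.8,0.9,0,0,0]]
  ]
}}

```text
t: 16.13
ee_pos: [592.5, -199.0, 221.9]
orientation: [-0.061, 1.57, 0.061]
ft_force: [-0.3, 1.1, -1.5]
width: 17.8
```

Call:
{"fn": "servo_tool", "kwargs": {
  "plan": [
    [[0,0,0,0.12,0,0,0],[0,0,0,0.24,0,0,0],[0,0,0,0.36,0,0,0],[0,0,0,0.48,0,0,0],[0,0,0,0.6,0,0,0],[0,0,0,0.67,0,0,0]]
  ]
}}

```text
t: 16.63
ee_pos: [592.7, -198.3, 221.9]
orientation: [0.464, 1.52, -0.464]
ft_force: [0.7, 0.2, -1.9]
width: 18.0
```

```bash
python3 - <<'E'
from h import *
st(); print(rel((*wl(-5,-62),221.5),PA+np.pi/4))
for n in ("wrist",):
    im=ctrl.get_image(n)[:,:,::-1]
    cv2.imwrite(f"pics/{n}15.png",im)
E
```

```text
t 16.6333 local [ -0.8 -28.2] z 221.9 F [ 0.7  0.2 -1.9] M [-0.04 -0.1  -0.03] w 18.0
[0.04, -2.67, 2.11, -0.007, 0.0, 0.0]
```

View pics/wrist15.png

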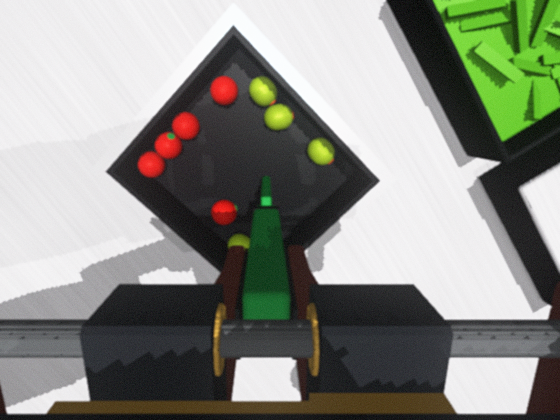

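Call:
{"fn": "servo_tool", "kwargs": {
  "plan": [
    [[0,-0.9,0.7,0,0,0,0],[0,-1.8,1.4,0,0,0,0],[0,-2.7,2.1,0,0,0,0],[0,-3.4,1.4,0,0,0,0],[0,-4.1,0.7,0,0,0,0],[0,-4.5,-0.1,0,0,0,0],[0,-4.4,-0.8,0,0,0,0],[0,-3.8,-1.6,0,0,0,0]]
  ]
}}

```text
t: 17.35
ee_pos: [557.3, -221.0, 222.0]
orientation: [0.46, 1.521, -0.46]
ft_force: [-0.4, -0.7, -0.9]
width: 17.9
```

Call:
{"fn": "servo_tool", "kwargs": {
  "plan": [
    [[0,0.8,-0.8,0,0,0,0],[0,1.6,-1.6,0,0,0,0],[0,2.4,-2.4,0,0,0,0],[0,3.2,-3.2,0,0,0,0],[0,4,-3.8,0,0,0,0]]
  ]
}}

```text
t: 17.77
ee_pos: [548.5, -164.9, 221.9]
orientation: [0.458, 1.522, -0.458]
ft_force: [-0.0, 0.9, -0.9]
width: 18.2
```

```bash
python3 - <<'E'
from h import *
st()
for n in ("wrist",):
    im=ctrl.get_image(n)[:,:,::-1]
    cv2.imwrite(f"pics/{n}16.png",im)
E
```

```text
t 17.7667 local [-37.4  13.3] z 221.9 F [-0.   0.9 -0.9] M [ 0.03 -0.06 -0.02] w 18.2
```

View pics/wrist16.png

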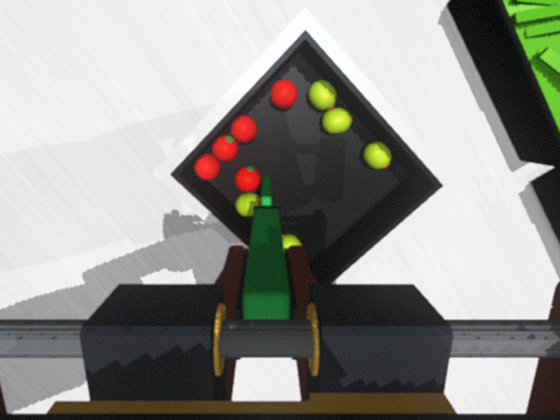

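```bash
python3 - <<'E'
from h import *
for q in [(322,95),(337,121),(377,155),(247,204),(290,241),(284,94),(243,128),(225,149),(207,167),(248,180)]: print(q,loc(onz("wrist",q,18)).round(0))
E
```

```text
(322, 95) [64. 43.]
(337, 121) [58. 16.]
(377, 155) [ 64. -37.]
(247, 204) [-62.  19.]
(290, 241) [-59. -41.]
(284, 94) [39. 69.]
(243, 128) [-11.  75.]
(225, 149) [-38.  73.]
(207, 167) [-63.  74.]
(248, 180) [-44.  36.]
```

Olives at local (64,43), (58,16) and (-62,19) have crossed over, but the tomato at (-44,36) lies near its start. One more stroke should send it across.

Call:
{"fn": "servo_tool", "kwargs": {
  "plan": [
    [[0,0.5,0.3,0.1,0,0,0],[0,1.3,0.7,0.2,0,0,0],[0,2.2,1,0.32,0,0,0],[0,3,1.3,0.44,0,0,0],[0,3.6,1.4,0.56,0,0,0],[0,4.2,0.9,0.68,0,0,0],[0,4.9,0.2,0.785,0,0,0],[0,5.5,-0.3,0.785,0,0,0]]
  ]
}}

```text
t: 18.48
ee_pos: [576.8, -118.4, 221.7]
orientation: [1.063, 1.296, -1.063]
ft_force: [1.0, 1.3, -0.6]
width: 17.8
```

```bash
python3 - <<'E'
from h import *
st(); print(rel((*wl(-42,55),221.5),PA))
E
```

```text
t 18.4833 local [-0.5 53.3] z 221.7 F [ 1.   1.3 -0.6] M [ 0.02 -0.01  0.06] w 17.8
[0.02, -4.16, -0.16, -0.004, -0.0, 0.0]
```

Call:
{"fn": "servo_tool", "kwargs": {
  "plan": [
    [[0,-1,-0.2,0,0,0,0],[0,-2.1,-0.2,0,0,0,0],[0,-3.2,-0.2,0,0,0,0],[0,-4.1,-0.1,0,0,0,0],[0,-4.1,0.8,0,0,0,0],[0,-4.1,2,0,0,0,0],[0,-4.1,3.2,0,0,0,0],[0,-4.1,4.4,0,0,0,0]]
  ]
}}

```text
t: 19.15
ee_pos: [546.0, -172.2, 222.1]
orientation: [1.061, 1.296, -1.061]
ft_force: [0.6, 0.0, -1.8]
width: 17.7
```

Call:
{"fn": "servo_tool", "kwargs": {
  "plan": [
    [[0,0,0.8,0,0,0,0],[0,0,1.4,0,0,0,0],[0,0,1.6,0,0,0,0]]
  ]
}}

```text
t: 19.4
ee_pos: [548.7, -186.5, 221.5]
orientation: [1.064, 1.298, -1.061]
ft_force: [1.1, 4.5, -0.2]
width: 17.9
```

```bash
python3 - <<'E'
from h import *
st()
for n in ("wrist",):
    im=ctrl.get_image(n)[:,:,::-1]
    cv2.imwrite(f"pics/{n}17.png",im)
E
```

```text
t 19.4 local [-41.5  -8. ] z 221.5 F [ 1.1  4.5 -0.2] M [ 1.56 -0.26 -0.05] w 17.9
```

View pics/wrist17.png

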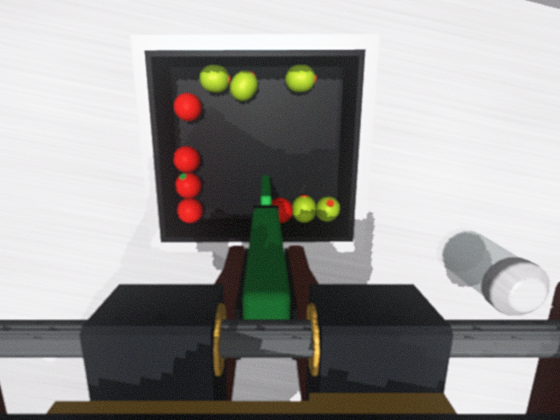

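Tomato at (283,210) is now in the olive half, in a row with two olives. A push of 4.5 N, so I stop there, back off and lift out.

Call:
{"fn": "servo_tool", "kwargs": {
  "plan": [
    [[0,0.2,-0.8,0,0,0,0],[0,0.8,-1.4,0,0,0,0],[0,1.4,-1.6,0,0,0,0],[-1,1.6,-1.6,0,0,0,0],[-3,1.6,-1.6,0,0,0,0],[-5.5,1.6,-1.6,0,0,0,0],[-8,1.6,-1.6,0,0,0,0],[-10.5,1.6,-1.6,0,0,0,0]]
  ]
}}

```text
t: 20.12
ee_pos: [561.2, -166.9, 328.9]
orientation: [1.06, 1.297, -1.06]
ft_force: [-0.1, -0.0, -1.8]
width: 18.0
```

Call:
{"fn": "servo_tool", "kwargs": {
  "plan": [
    [[-2.5,0,0,0,0,0,0],[-4.5,0,0,0,0,0,0],[-6,0,0,0,0,0,0],[-6,0,0,0,0,0,0]]
  ]
}}

```text
t: 20.45
ee_pos: [562.7, -167.5, 391.6]
orientation: [1.061, 1.29, -1.057]
ft_force: [1.3, 0.2, 0.1]
width: 17.6
```

```bash
python3 - <<'E'
from h import *
st(); print(ctrl.get_obs()["qpos"].round(3))
for n in ("wrist","side","top"):
    im=ctrl.get_image(n)[:,:,::-1]
    cv2.imwrite(f"pics/{n}18.png",im)
E
```

```text
t 20.45 local [-24.   8.] z 391.6 F [1.3 0.2 0.1] M [-0.02 -0.05 -0.05] w 17.6
[-0.309  0.225  1.55  -0.     1.36   1.061]
```

View pics/wrist18.png

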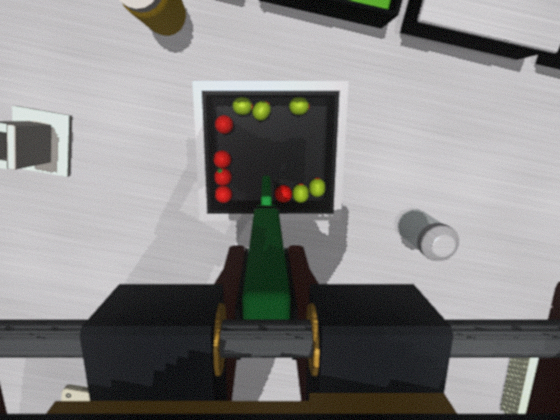

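View pics/side18.png

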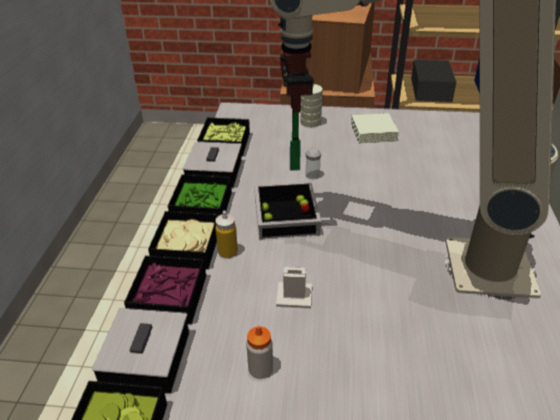

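View pics/top18.png

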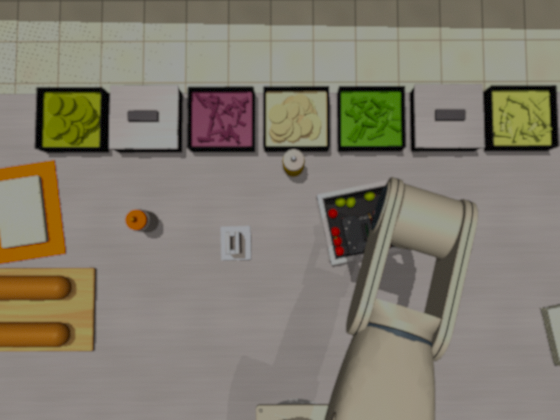

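```bash
python3 - <<'E'
from h import *
from scipy.optimize import linear_sum_assignment as L
from scipy.spatial.distance import cdist
o=[(242,106),(261,110),(299,106),(301,193),(317,187)]; t=[(223,125),(222,159),(222,177),(223,194),(284,193)]
# use calibrations (arm moved 0.05s settle; small)
O0=np.array([[54.1,-25.8],[20.9,-59.1],[2.5,-29.6],[-21.8,-67.4],[-46.7,-25.4]]);T0=np.array([[44.5,27.1],[20.7,64.9],[-7.9,29],[-38.4,26.8],[-26.7,66.5]])
for n,q,z in (("o",o,O0),("t",t,T0)):
    P=np.array([loc(onz("wrist",k,18)) for k in q]); D=cdist(P,z); print(n,P.round(0).tolist()); i=L(D); print("min-assign d",D[i].round(0),"nearest any",D.min(1).round(0))
for s in (1,-1):
  pass
E
```

```text
o [[59.0, 44.0], [54.0, 17.0], [59.0, -36.0], [-65.0, -42.0], [-56.0, -65.0]]
min-assign d [93. 43. 45. 25. 34.] nearest any [70. 43. 11. 25. 34.]
t [[33.0, 71.0], [-15.0, 74.0], [-41.0, 75.0], [-67.0, 75.0], [-65.0, -16.0]]
min-assign d [46. 37. 17. 74. 51.] nearest any [14. 14. 17. 41. 51.]
```

```bash
python3 - <<'E'
import numpy as np
from scipy.optimize import fsolve,least_squares
D=np.array([[.42378,1.63071,624.5,235.9],[.249,1.794,535.5,273.2],[.124,1.896,473,295.1],[.247,1.708,558.1,309.4],[.22,1.674,558,339],[.27036,1.62792,584.0,330.0],[.225,1.55,587.1,391.6]])
A=[];b=[]
for j2,j3,r,z in D:
    A+=[[np.sin(j2),np.sin(j2+j3),np.cos(j2+j3),1,0],[np.cos(j2),np.cos(j2+j3),-np.sin(j2+j3),0,1]];b+=[r,z]
A=np.array(A)
for cols in ([0,1,3,4],[0,1,4],[0,1,2,4]):
    s,res,_,_=np.linalg.lstsq(A[:,cols],b,rcond=None); print(cols,s.round(1),np.abs(A[:,cols]@s-b).max().round(1))
s=np.linalg.lstsq(A[:,[0,1,4]],b,rcond=None)[0]; L1,L2,c=s
def ik(r,z,d,tilt):  # tilt: +outward
    rw=r-d*np.sin(tilt); zz=z+d*np.cos(tilt)-d
    f=lambda q:[L1*np.sin(q[0])+L2*np.sin(q[0]+q[1])-rw, c+L1*np.cos(q[0])+L2*np.cos(q[0]+q[1])-zz]
    r_=least_squares(f,[.2,1.6]); q=r_.x; return q.round(2),(np.pi-tilt-q.sum()).round(2),round(r_.cost,1)
for d in (250,300,350,400):
    for tip in (120,160):
        print(d,tip,"out",ik(620-147,tip+147,d,.785),"in",ik(605+147,tip+147,d,-.785))
E
```

```text
[0, 1, 3, 4] [537.2 487.  -23.8 -29.1] 14.1
[0, 1, 4] [529.3 463.7 -30. ] 15.0
[0, 1, 2, 4] [562.1 487.6  82.9  23.8] 1.1
250 120 out (array([-0.1 ,  2.39]), np.float64(0.07), np.float64(0.0)) in (array([1.08, 0.55]), np.float64(2.3), np.float64(0.0))
250 160 out (array([-0.17,  2.33]), np.float64(0.2), np.float64(0.0)) in (array([1.07, 0.47]), np.float64(2.38), np.float64(0.0))
300 120 out (array([-0.15,  2.47]), np.float64(0.04), np.float64(0.0)) in (array([1.25, 0.23]), np.float64(2.45), np.float64(0.0))
300 160 out (array([-0.23,  2.41]), np.float64(0.17), np.float64(0.0)) in (array([ 1.32, -0.  ]), np.float64(2.61), np.float64(3.8))
350 120 out (array([-0.2 ,  2.55]), np.float64(0.01), np.float64(0.0)) in (array([ 1.38, -0.  ]), np.float64(2.55), np.float64(317.0))
350 160 out (array([-0.29,  2.49]), np.float64(0.16), np.float64(0.0)) in (array([1.34, 0.  ]), np.float64(2.59), np.float64(563.6))
400 120 out (array([-0.25,  2.62]), np.float64(-0.01), np.float64(0.0)) in (array([1.4, 0. ]), np.float64(2.53), np.float64(1640.7))
400 160 out (array([-0.35,  2.56]), np.float64(0.14), np.float64(0.0)) in (array([1.36, 0.  ]), np.float64(2.57), np.float64(2104.2))
```

From the wrist view, all ten are inside the pan. The tracked tomatoes have moved 37 mm or more. A tilt towards or away from the base would run close to joint limits, so I tilt sideways, about the pan's x axis (forearm roll).

Call:
{"fn": "servo_tool", "kwargs": {
  "plan": [
    [[0,0.2,-0.4,0,-0.03,0,0],[0.4,0.5,-1.4,0,-0.09,0,0],[1.2,0.8,-2.6,0,-0.17,0,0],[2.2,1.1,-3.8,0,-0.25,0,0],[3.2,1.4,-5,0,-0.33,0,0],[4.2,1.7,-6.2,0,-0.41,0,0],[5.2,2,-7.2,0,-0.49,0,0],[6.2,2.2,-8.2,0,-0.57,0,0]]
  ]
}}

```text
t: 21.27
ee_pos: [565.8, -81.6, 323.5]
orientation: [0.679, 0.832, -1.247]
ft_force: [-0.1, -0.7, -1.9]
width: 18.3
```

```bash
cat >> h.py <<'E'
def tilt(th,lx=0,ly=-35,ztip=130,yaw=PA):
    T=R.from_matrix(np.array([[0,np.cos(yaw),np.sin(yaw)],[0,np.sin(yaw),-np.cos(yaw)],[-1,0,0]]))*R.from_rotvec([0,-th,0])
    P=np.array([*wl(lx,ly),ztip])-207.5*T.as_matrix()[:,0]
    o=ctrl.get_obs(); M=R.from_rotvec(o["orientation"]); return (M.inv().apply(P-o["ee_pos"])/10).round(2),(M.inv()*T).as_rotvec().round(3)
E
python3 - <<'E'
from h import *
st(); o=ctrl.get_obs(); X=R.from_rotvec(o["orientation"]).as_matrix()[:,0]; print(o["qpos"].round(2),X.round(3),"tip",loc(o["ee_pos"]+207.5*X),(o["ee_pos"]+207.5*X)[2]); print(tilt(.785))
E
```

```text
t 21.2667 local [-3.9 91.5] z 323.5 F [-0.1 -0.7 -1.9] M [ 0.39  0.15 -0.  ] w 18.3
[ 0.12  0.25  1.78 -0.64  1.14  1.77] [ 0.108 -0.532 -0.84 ] tip [ -3.82424717 -21.05817135] 149.15934155581505
(array([ 2.83,  0.39, -4.23]), array([ 0.001, -0.212, -0.   ]))
```

Call:
{"fn": "servo_tool", "kwargs": {
  "plan": [
    [[0.7,0.1,-1,0,-0.07,0,0],[1.5,0.2,-2.2,0,-0.13,0,0],[2.3,0.3,-3.3,0,-0.18,0,0],[2.8,0.4,-4,0,-0.21,0,0],[2.8,0.4,-4,0,-0.21,0,0],[2.8,0.4,-4,0,-0.21,0,0]]
  ]
}}

```text
t: 21.77
ee_pos: [565.8, -63.1, 278.0]
orientation: [0.537, 0.664, -1.294]
ft_force: [-0.2, -0.6, -1.0]
width: 17.7
```

```bash
python3 - <<'E'
from h import *
st(); o=ctrl.get_obs(); X=R.from_rotvec(o["orientation"]).as_matrix()[:,0]; print(o["qpos"].round(2),X.round(3),"tip",loc(o["ee_pos"]+207.5*X),(o["ee_pos"]+207.5*X)[2]); print(tilt(.785))
for n in ("wrist","side","top"):
    im=ctrl.get_image(n)[:,:,::-1]
    cv2.imwrite(f"pics/{n}19.png",im)
E
```

```text
t 21.7667 local [ -0.2 109.6] z 278.0 F [-0.2 -0.6 -1. ] M [ 0.49  0.11 -0.01] w 17.7
[ 0.24  0.36  1.84 -0.87  1.16  2.07] [ 0.138 -0.689 -0.712] tip [ -0.58924725 -36.16058905] 130.37907251829228
(array([-0.05,  0.02, -0.23]), array([ 0.004, -0.006,  0.002]))
```

View pics/wrist19.png

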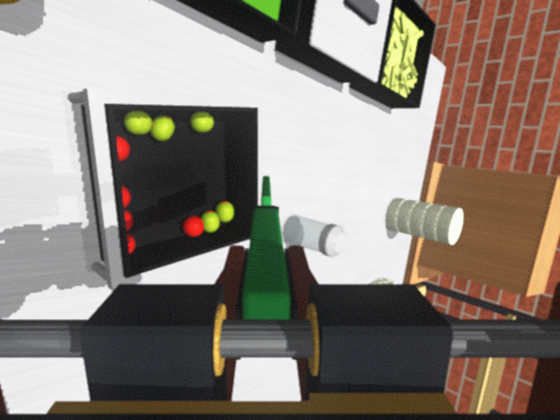

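View pics/side19.png

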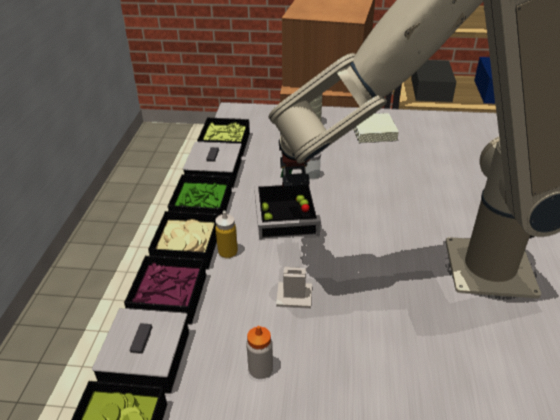

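View pics/top19.png

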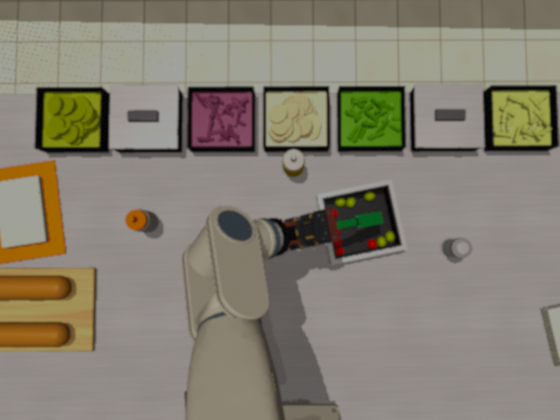

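Top view: the blade lies over the pan, its lower end at about (382,219), well inside. The fixed items stand as before: yellow bottle (293,160), orange bottle (137,219), shaker (459,248). I'll hold and check that nothing creeps.

Call:
{"fn": "servo_tool", "kwargs": {
  "plan": [
    [[0,0,0,0,0,0,0],[0,0,0,0,0,0,0],[0,0,0,0,0,0,0],[0,0,0,0,0,0,0],[0,0,0,0,0,0,0],[0,0,0,0,0,0,0],[0,0,0,0,0,0,0],[0,0,0,0,0,0,0]]
  ]
}}

```text
t: 22.58
ee_pos: [566.5, -63.5, 279.7]
orientation: [0.54, 0.661, -1.294]
ft_force: [0.2, 0.3, -1.4]
width: 18.0
```

```bash
python3 - <<'E'
from h import *
st(); o=ctrl.get_obs(); X=R.from_rotvec(o["orientation"]).as_matrix()[:,0]; tip=o["ee_pos"]+207.5*X
print(o["qvel"].round(3),"slant",np.degrees(np.arccos(-X[2])),"tip",loc(tip),tip[2],"proj top",proj("top",tip),"proj wrist",proj("wrist",tip))
ims=[]
for n in ("wrist","top"):
    im=ctrl.get_image(n)[:,:,::-1]; 
    a=cv2.imread(f"pics/{n}19.png"); print(n,np.abs(im.astype(int)-a).mean(), (np.abs(im.astype(int)-a).max(2)>60).sum())
    cv2.imwrite(f"pics/{n}20.png",cv2.resize(im[170:280,305:415],None,fx=5,fy=5) if n=="top" else im)
E
```

```text
t 22.5833 local [  0.4 109.1] z 279.7 F [ 0.2  0.3 -1.4] M [ 0.54  0.06 -0.01] w 18.0
[ 0.001  0.002  0.001 -0.001 -0.001  0.   ] slant 44.692271831606774 tip [  0.37472748 -36.86400079] 132.21971118912074 proj top [380.30840587 216.94007264] proj wrist [266.84362621 188.26180603]
wrist 6.449098639455782 5031
top 0.8431802721088435 0
```

View pics/top20.png

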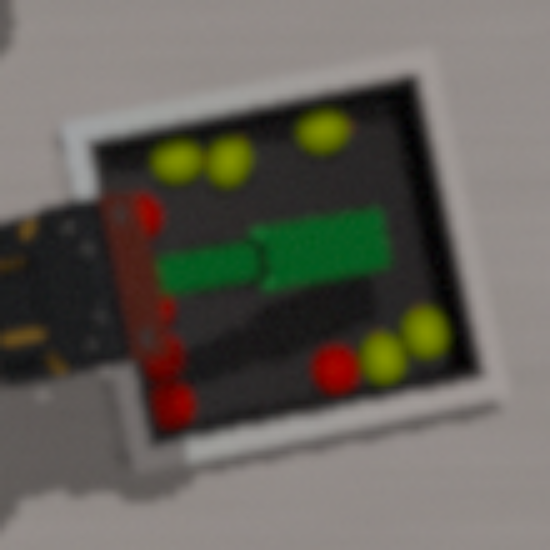

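View pics/wrist20.png

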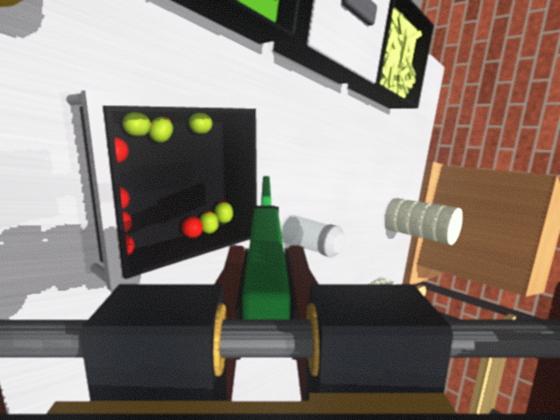

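The top crop shows the paddle steady over the pan, five tomatoes and five olives inside, and the tip at (387,238), matching the prediction. Joint speeds are about zero, so I hand in.

```bash
python3 -c "
from workcell import ctrl
print(ctrl.close_job())"
```

```text
the job is handed in; nothing more can be done
None
```

I drew the paddle out of its holder, stirred the pan, lifted the paddle clear of the rim and handed in at about 22.7 s. It is held still at a 44.7° slant. The lower end is over the pan, about 67 mm above the rim and 37 mm to the olive side of centre.

**Last checks**
- **Contents:** all five tomatoes and five olives are in the pan. One tomato lies in the olive half and two olives in the tomato half.
- **Movement:** by following them through the pictures, I judge that all five tomatoes moved 37 mm or more. At least four olives moved 25 mm or more. The fifth olive may have ended only about 11 mm from where it started.
- **Surroundings:** both bottles and the shaker stand where they were in the top view. The grip width is steady at 18 mm, and the top view did not change over the last hold.

**Less certain points**
- Tomato identities were followed by eye. Matching the end positions to the nearest starting positions leaves three tomatoes only 14–17 mm from some tomato's starting spot.
- The blade twice pressed balls against a wall, at 7 N and 4.5 N, and I backed off both times.
- The wrist picture shifted slightly between the last two shots, as the arm settled by about 2 mm. Joint speeds then read about zero.

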